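# Tip the wooden feet out of the pot and stand the pot on its mat

## Robot

A 6-joint arm with a two-finger parallel gripper is mounted at the origin on the work surface. World frame = base frame: x ahead of the robot, y to its left, z up, the work surface at z = 0. Lengths are in m, angles in degrees, forces in N, time in s.
With the tool pointing down it reaches from about 0.35 to 0.875 m from the base axis. Payload 4.2 kg.
Tool frame: the origin (TCP) lies on the centre line of the jaws, within the pads' length; the fingertips stand 25 mm ahead of it and the grasp point (between the pads) lies 6 mm ahead of it; z points along the fingers, y is the line along which they close (so a half turn about z gives the same grasp; the last joint's range is limited). The gripper opens to 87 mm and grips with 3 to 60 N. Pads are 19 mm wide; open, the fingers measure 117 mm over their backs; the gripper's body (75 mm by 190 mm) begins 51 mm behind the grasp point.
Start: joints at [-61.444, 22.042, 0.453, 0, -68.411, -14.817], TCP at [0.148, -0.607, 0.248] pointing down, gripper open.
Joint ranges: [-179.83, 179.83], [-69.29, 118.12], [-61.27, 80.66], [-181.25, 117.63], [-171.15, -9.14], [-177.46, 177.46]. Speed limits (degrees/s): [159.86, 159.86, 180, 180, 180, 180].

## Interface

Orientations are given as a 3x3 rotation matrix whose columns are the frame's x, y, z axes.
In Python, from station import r gives the robot as it stands.
- The arm moves only by the tool move_arm, never from a script. Its argument "series" is a list of rows, each an object with "grip": the opening, from 0 (shut) to 1 (fully open); "xyz": the shift along the tool's x, y, z in mm, a list of three; "angular": the turn, a rotation vector about the tool's x, y, z in rad, a list of three. A call has 1 to 10 rows; each row is the pose to reach, as a shift and turn from the pose commanded when the call began, along the tool's axes at that moment; what a row does not reach only later rows make up. A row lasts 1/10 s, in which the tool goes at most 50 mm and 8.59 degrees, less where a joint would pass 70% of its speed; a pose out of reach is approached as far as the arm can. A call with a gripper value outside its range is refused whole. The fingers move at their own pace and stop on an object; the grip force is fixed at half the most. Time passes only in rows, so rows that repeat a pose let the fingers close. It gives the time, the measured TCP pose, the force, the opening and the grip force at its end, in the units of the state.
- r.sense(): the state, without advancing time (a new reading comes with each control period).
- r.capture(name): name is "scene" or "top"; returns a dict with "img" (384x512x3 uint8, red, green, blue), "camera_matrix" (3x3 intrinsics, pixels), "k1" (the pictures are not rectified: a ray, as slopes to the right and down, at radius r is drawn at 1 + k1 r^2 times it, then the intrinsics apply), "rvec" (rotation vector, rad) and "tvec" (3), from world to camera coordinates, as OpenCV has them. Camera axes: x right, y down, z forward; pixel columns grow to the right and rows downward; lengths in m; the calibration is good to about 2 mm. A picture is of the moment at which its call begins. There is no depth.
- r.finish_job(): hands the job in; it is judged then, once.
The state is a dict: "time_s": time; "joints": joint angles; "joint_velocities": joint speeds; "effort": joint torques, N m; "tcp_pos": TCP position; "ee_rot": TCP orientation; "wrist_force": force on the tool from outside, world axes, zero at the start; "moment": the same for the moment, N m; "gripper_width": opening from 0.0 (shut) to 1.0 (fully open); "gripper_force": force on a finger pad.
Only numpy, scipy, OpenCV 4.12 (cv2) and the standard library are available. Lean on these libraries where they do the work, as an engineer would, in place of code of your own. Each camera call takes 0.05 s, during which the arm holds its last target. There are 200 camera calls.

## Task

Pick up the blue pot, tip all four wooden furniture feet out of it into the dark wooden tray, then gently stand the empty pot upright (no dropping), wholly on the round cork mat and let go. Leave the feet lying in the tray, spill none on the bench, and do not disturb the cordless driver, the glue bottle or the plate of screws.

Things in the scene. Friction and masses are not known exactly. Their poses are not given: they have to be found in the camera images.
- pot: Loose blue enamel pot, open on top, 0.3 kg, 85 mm tall, outer diameter 100 mm at the bottom flaring to 132 mm at the rim, walls 4 mm, bottom 5 mm. One straight black handle on its -x side. Origin: centre of the underside; z up through the mouth. Starts upright on the bench, handle towards the robot and to its right, with four barrel-shaped pale wooden feet (32 mm across, 30 mm tall) standing inside.
- pot_grip (a point): Point on the centre line of the handle at (-118, 0, 109) mm in the pot's frame; axes as the pot's. The handle is a 14 by 14 mm square bar, 110 mm long; it leaves the wall 58 mm up and rises outwards at 40 degrees above the level, along (-0.766, 0, 0.643) in the pot's frame. This point is 80 mm along it, 30 mm short of its free end (129 mm up).
- pot_mouth (a point): Centre of the pot's mouth, 85 mm above its origin, axes parallel to the pot's.
- tray: Fixed dark wooden tray, open at the top, outside 250 mm (x) by 210 mm (y) by 50 mm tall, walls and bottom 8 mm. Origin: centre of its underside, on the bench; z up.
- mat: Fixed round cork mat, 160 mm across, 6 mm thick, flat on the bench. Origin: centre of its underside.
- driver: Loose yellow and black cordless driver lying on its side, bystander, about 190 mm by 250 mm, 65 mm tall. Origin: on the bench below its yellow barrel, whose axis is x (nose to -x); the grip and battery lie to +y.
- glue: Loose white glue bottle with red cap standing up, bystander, 60 mm across, 170 mm tall. Origin: centre of its underside.
- plate: Loose blue-patterned paper plate of brass screws (the screws are fixed to it), bystander, 190 mm across, 30 mm tall. Origin: centre of its underside.
- foot0_center (a point): Centre of one of the four loose pale wooden furniture feet: a turned barrel 32 mm across and 30 mm tall, 22 g, z along its axis. Starts inside the pot.
- foot1_center (a point): Centre of one of the four loose pale wooden furniture feet: a turned barrel 32 mm across and 30 mm tall, 22 g, z along its axis. Starts inside the pot.
- foot2_center (a point): Centre of one of the four loose pale wooden furniture feet: a turned barrel 32 mm across and 30 mm tall, 22 g, z along its axis. Starts inside the pot.
- foot3_center (a point): Centre of one of the four loose pale wooden furniture feet: a turned barrel 32 mm across and 30 mm tall, 22 g, z along its axis. Starts inside the pot.

How it is judged (in metres and radians):
On the way, in this order (a step that is already met when the one before it is completed fails the run):
1. the pot is lifted off the bench and tipped right over, by more than 75 degrees from upright (angle between pot's own z axis and vertical above 1.31 rad and height (world z) of pot_mouth above 0.06 m and horizontal distance between pot_mouth and tray below 0.2 m), for 0.1 s.
2. all four wooden feet lie in the tray and the pot is upright again (within 15 degrees) (x of foot0_center in the frame of tray between -0.118 and 0.118 m and y of foot0_center in the frame of tray between -0.098 and 0.098 m and z of foot0_center in the frame of tray between 0 and 0.065 m and x of foot1_center in the frame of tray between -0.118 and 0.118 m and y of foot1_center in the frame of tray between -0.098 and 0.098 m and z of foot1_center in the frame of tray between 0 and 0.065 m and x of foot2_center in the frame of tray between -0.118 and 0.118 m and y of foot2_center in the frame of tray between -0.098 and 0.098 m and z of foot2_center in the frame of tray between 0 and 0.065 m and x of foot3_center in the frame of tray between -0.118 and 0.118 m and y of foot3_center in the frame of tray between -0.098 and 0.098 m and z of foot3_center in the frame of tray between 0 and 0.065 m and angle between pot's own z axis and vertical below 0.26 rad), for 0.2 s.
At the end, for the whole second after the job is handed in: All four feet lie at rest inside the tray; the pot stands upright (within 5 degrees) and at rest on the cork mat, its whole bottom on the mat (centres within 32 mm), released (x of foot0_center in the frame of tray between -0.118 and 0.118 m and y of foot0_center in the frame of tray between -0.098 and 0.098 m and z of foot0_center in the frame of tray between 0 and 0.065 m and x of foot1_center in the frame of tray between -0.118 and 0.118 m and y of foot1_center in the frame of tray between -0.098 and 0.098 m and z of foot1_center in the frame of tray between 0 and 0.065 m and x of foot2_center in the frame of tray between -0.118 and 0.118 m and y of foot2_center in the frame of tray between -0.098 and 0.098 m and z of foot2_center in the frame of tray between 0 and 0.065 m and x of foot3_center in the frame of tray between -0.118 and 0.118 m and y of foot3_center in the frame of tray between -0.098 and 0.098 m and z of foot3_center in the frame of tray between 0 and 0.065 m and angle between pot's own z axis and vertical below 0.08 rad and horizontal distance between pot and mat below 0.032 m and height (world z) of pot between 0.002 and 0.012 m and linear speed of pot below 0.02 m/s and linear speed of each of foot0, foot1, foot2, foot3 below 0.03 m/s); the robot touches nothing.
It fails at once if the cordless driver is moved by more than 25 mm (distance of driver from where it was at the start of the episode above 0.025 m).
It fails at once if the glue bottle is moved by more than 25 mm (distance of glue from where it was at the start of the episode above 0.025 m).
It fails at once if the plate of screws is moved by more than 25 mm (distance of plate from where it was at the start of the episode above 0.025 m).
It fails at once if a wooden foot is spilled on the bench outside the tray ((height (world z) of foot0_center below 0.03 m and (x of foot0_center in the frame of tray below -0.14 m or x of foot0_center in the frame of tray above 0.14 m or y of foot0_center in the frame of tray below -0.12 m or y of foot0_center in the frame of tray above 0.12 m) and distance between foot0_center and pot above 0.075 m) or (height (world z) of foot1_center below 0.03 m and (x of foot1_center in the frame of tray below -0.14 m or x of foot1_center in the frame of tray above 0.14 m or y of foot1_center in the frame of tray below -0.12 m or y of foot1_center in the frame of tray above 0.12 m) and distance between foot1_center and pot above 0.075 m) or (height (world z) of foot2_center below 0.03 m and (x of foot2_center in the frame of tray below -0.14 m or x of foot2_center in the frame of tray above 0.14 m or y of foot2_center in the frame of tray below -0.12 m or y of foot2_center in the frame of tray above 0.12 m) and distance between foot2_center and pot above 0.075 m) or (height (world z) of foot3_center below 0.03 m and (x of foot3_center in the frame of tray below -0.14 m or x of foot3_center in the frame of tray above 0.14 m or y of foot3_center in the frame of tray below -0.12 m or y of foot3_center in the frame of tray above 0.12 m) and distance between foot3_center and pot above 0.075 m)).
It fails at once if the pot is dropped or banged down on the mat (faster than 0.45 m/s close above it) (horizontal distance between pot and mat below 0.09 m and height (world z) of pot below 0.02 m and linear speed of pot above 0.45 m/s).
It also fails if it takes over 51 s, if anything falls off the work surface, if the arm or the gripper's body presses on something with over 40 N, if the wrist force passes 120 N, or if a joint passes its speed limit or range.

## Working session

There is one attempt and no reset: what is moved stays moved. The work goes in short steps, Python scripts to look and compute and a tool call to move; the robot and the scene stay as the last step left them, time stands still between calls to the robot, and variables do not carry over. Pictures are saved under pics/ and viewed, at most 10 in all, crops included, and the job is handed in when it is done.

Besides the shell and the picture viewer there is one more tool, called after ">>>" as name([rows], argument=value, ...), one row to a line, values as JSON. move_arm: Moves the arm, as the interface text tells. Its arguments: {"type":"object","properties":{"series":{"type":"array"}},"required":["series"]}

```bash
mkdir -p pics
cat > h.py <<'E'
import numpy as np, cv2
from station import r
def cap(n,f=None):
    c=r.capture(n)
    if f: cv2.imwrite('pics/'+f,c['img'][:,:,::-1])
    return c
def ray(c,uv):
    K=np.array(c['camera_matrix']);R=cv2.Rodrigues(np.array(c['rvec'],float))[0];t=np.array(c['tvec'],float).ravel()
    p=cv2.undistortPoints(np.array([[uv]],float),K,np.array([c['k1'],0,0,0.]),None,None).ravel() 
    return -R.T@t, R.T@np.array([p[0],p[1],1])
def onz(c,uv,z):
    o,d=ray(c,uv);return o+d*(z-o[2])/d[2]
def proj(c,P):
    return cv2.projectPoints(np.array(P,float).reshape(-1,3),np.array(c['rvec'],float),np.array(c['tvec'],float),np.array(c['camera_matrix']),np.array([c['k1'],0,0,0.]))[0].reshape(-1,2)
E
python3 - <<'E'
from h import *
a=cap('top','top0.png');b=cap('scene','scene0.png')
for c in(a,b):print(ray(c,(256,192)),c['k1'])
s=r.sense();print(s['tcp_pos'],s['ee_rot'],s['time_s'])
E
```

```text
(array([ 0.35726427, -0.01717378,  1.34419338]), array([ 0.20902991, -0.00594027, -0.97806331])) 0.006942660429764272
(array([1.45986554, 1.27875936, 1.19254295]), array([-0.4272256 , -0.68913617, -0.58547722])) 0.024385198073385246
[ 0.14833651 -0.60662771  0.24657443] [[-9.71419390e-01 -2.37369053e-01 -5.49471362e-04]
 [-2.37369674e-01  9.71417552e-01  1.89144916e-03]
 [ 8.47946308e-05  1.96781822e-03 -9.99998060e-01]] 0.1
```

View pics/top0.png

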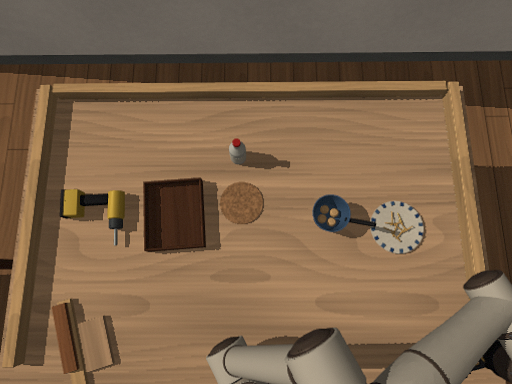

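View pics/scene0.png

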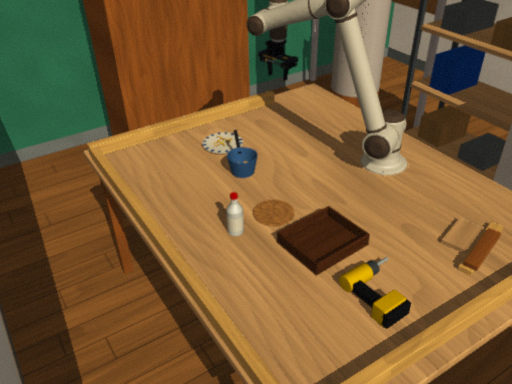

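The top view shows the pot at (331,213) with its handle running to about (378,225), ending over the plate (398,227). It also shows the mat (242,203), tray (175,215), glue (238,150) and driver (100,204). The scene view agrees.

Run:
```python
from h import *
c=cap('top');im=c['img'];hsv=cv2.cvtColor(im,cv2.COLOR_RGB2HSV)
def blobs(m,n=1,roi=None):
    m=m.astype(np.uint8)
    if roi: z=np.zeros_like(m);x0,x1,y0,y1=roi;z[y0:y1,x0:x1]=m[y0:y1,x0:x1];m=z
    return sorted(cv2.findContours(m,0,2)[0],key=cv2.contourArea)[-n:]
H,S,V=[hsv[...,i].astype(int) for i in range(3)]
# pot rim
k=blobs((H>95)&(H<125)&(S>110),1,(300,366,180,245))[0]
P=np.array([onz(c,p[0].astype(float),.085)[:2] for p in k])
(cx,cy),rad=cv2.minEnclosingCircle(P.astype(np.float32));print('pot rim',cx,cy,rad, 'hull px',cv2.boundingRect(k))
# handle dark
m=(V<75);k=blobs(m,3,(345,385,205,240))
for q in k: print('dark',cv2.contourArea(q),cv2.boundingRect(q))
q=k[-1].reshape(-1,2);print(q.tolist())
for v in range(210,236): print(v,' '.join('%3d'%x for x in im[v,344:396].max(1)))
# mat
k=blobs((H>8)&(H<20)&(S>100)&(V<190),1,(215,270,175,230))[0]
P=np.array([onz(c,p[0].astype(float),.006)[:2] for p in k]);print('mat',cv2.minEnclosingCircle(P.astype(np.float32)))
k=blobs((V<105)&(S>80),1,(135,212,170,258))[0]
box=cv2.boxPoints(cv2.minAreaRect(k));print('tray px',box.tolist())
print([onz(c,p,.05)[:2].round(3).tolist() for p in box])
print('glue',onz(c,(236,143),.17),'driver',onz(c,(117,203),.05),'plate',onz(c,(398,227),.015))
```

```text
pot rim 0.5513274073600769 -0.2856842875480652 0.06491678208112717 hull px (314, 196, 37, 35)
dark 0.0 (348, 205, 1, 1)
dark 3.5 (345, 217, 2, 5)
dark 115.0 (348, 217, 28, 12)
[[350, 217], [350, 218], [349, 219], [349, 221], [348, 222], [354, 222], [355, 223], [359, 223], [360, 224], [365, 224], [366, 225], [370, 225], [371, 226], [371, 228], [374, 228], [374, 227], [375, 226], [375, 223], [374, 222], [374, 221], [375, 220], [373, 222], [372, 221], [371, 222], [370, 222], [369, 221], [367, 221], [366, 220], [362, 220], [361, 219], [356, 219], [355, 218], [351, 218]]
210  88  89  88  88  87  99  78  88  94  90  89  89  89  89  91  90  89  91  89  90  89  85 109 152 158 159 158 160 158 159 166 132  92  86 103 162 172 168 169 165 167 167 168 169 167 170 171 173 170 170 172 172
211  88  89  89  88  91 102  73  89  91  92  91  91  89  92  90  88  90  91  90  90  90  89  86 150 164 160 162 161 161 160 154 102  93  89  86 106 161 170 169 165 165 165 167 168 166 167 153 180 176 173 173 170
212  90  90  89  92  92 102  76  88  89  90  89  89  90  91  90  89  88  88  91  89  88  88  86 110 151
[... 4707 characters left out ...]
1 172 173 174 173 172 171 174 173 175 175 174 164 125 136 110  96
235  80  81  82  83  85  83  84  85  86  85  85  88  92  91  92  91  89  89  84 130 157 161 160 158 160 160 159 158 166 172 176 179 148 131 166 174 171 170 169 171 170 173 175 169 173 171 173 176 171 139 135 129
mat ((0.6084293127059937, 0.027544107288122177), 0.14292220771312714)
tray px [[142.77294921875, 178.83148193359375], [210.90786743164062, 177.65673828125], [212.1943359375, 252.27252197265625], [144.05941772460938, 253.447265625]]
[[0.685, 0.386], [0.688, 0.138], [0.421, 0.128], [0.418, 0.365]]
glue [0.77723128 0.04171477 0.17      ] driver [0.59684271 0.47249223 0.05      ] plate [ 0.50922391 -0.53546603  0.015     ]
```

Run:
```python
from h import *
c=cap('top');im=c['img']
e=onz(c,(375,223.7),.129);w=onz(c,(349.5,220.3),.065);print('end',e,'root',w)
pot=np.array([.5513,-.2857]);d=e[:2]-pot;print('len',np.hypot(*d),'exp .141; ang',np.degrees(np.arctan2(d[1],d[0])),'handle px dir',np.degrees(np.arctan2(*(e-w)[[1,0]])))
T=[onz(c,p,.05)[:2] for p in((143,180.5),(203,178),(205.5,248),(145,252))]
print('tray',np.round(T,3).tolist(),np.mean(T,0),[np.hypot(*(T[i]-T[i-1])).round(3) for i in range(4)])
# mat edges along row/col through centre
hsv=cv2.cvtColor(im,cv2.COLOR_RGB2HSV)
g=cv2.Laplacian
S=im.astype(int)
print('row203',S[203,208:276].sum(1).tolist());print('col242',S[172:234,242].sum(1).tolist())
big=cv2.resize(im[165:265,130:290],None,fx=5,fy=5,interpolation=cv2.INTER_CUBIC)
cv2.imwrite('pics/crop.png',big[:,:,::-1])
```

```text
end [ 0.50747783 -0.4164798   0.129     ] root [ 0.52774075 -0.34993514  0.065     ]
len 0.1379265714838885 exp .141; ang -108.52515830479062 handle px dir -106.93554823552105
tray [[0.679, 0.384], [0.687, 0.167], [0.436, 0.152], [0.423, 0.362]] [0.55637896 0.26633448] [np.float64(0.257), np.float64(0.218), np.float64(0.252), np.float64(0.21)]
row203 [181, 184, 173, 181, 178, 174, 187, 188, 188, 182, 338, 306, 256, 246, 247, 274, 294, 284, 267, 269, 288, 260, 279, 289, 265, 252, 253, 242, 250, 266, 275, 269, 248, 253, 283, 289, 282, 280, 284, 286, 290, 303, 288, 262, 273, 264, 271, 297, 295, 275, 254, 266, 275, 281, 252, 197, 347, 358, 358, 356, 352, 351, 352, 348, 346, 348, 349, 350]
col242 [319, 333, 343, 348, 359, 361, 370, 379, 393, 368, 297, 259, 274, 281, 294, 288, 288, 270, 274, 296, 289, 282, 259, 248, 263, 284, 288, 307, 305, 278, 268, 283, 277, 285, 279, 274, 259, 274, 285, 296, 301, 288, 251, 243, 265, 268, 269, 279, 284, 276, 258, 230, 321, 351, 367, 367, 349, 352, 348, 359, 349, 340]
```

View pics/crop.png

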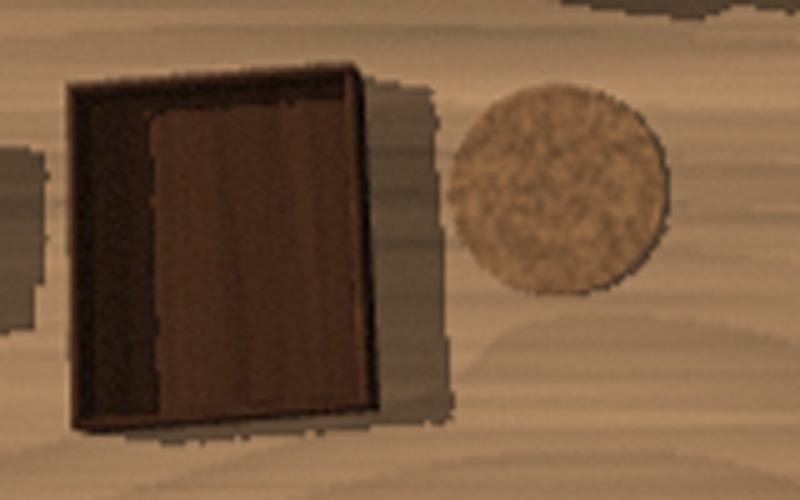

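The pot rim, handle and tray all match their given sizes. Next I'm checking which wrist branch suits the tipped pose, where the tool points +y and the mouth faces -y.

Run:
```python
from h import *
from scipy.spatial.transform import Rotation as Ro
c=cap('top');print('mat',onz(c,(242,202.8),.006))
# tool frame: z along fingers. wrist: Rz(j1)Ry(p) [x=forearm] Rx(a4) Ry(b) then tool z = x
def wrist(R,j1,p):
    F=Ro.from_euler('ZY',[j1,p],degrees=True).as_matrix()
    z=F.T@R[:,2]; b=np.degrees(np.arccos(z[0])); a4=np.degrees(np.arctan2(z[1],-z[2])) # Rx(a)*(cos b,0,-sin b)
    W=F@Ro.from_euler('XY',[a4,b],degrees=True).as_matrix()
    x=W.T@R[:,0]; return a4,b,np.degrees(np.arctan2(x[1],x[2]))
R0=np.array(r.sense()['ee_rot']);print('start',wrist(R0,-61.444,21.6),'true j6 -14.8')
for psi0 in(72.5,252.5):
  for nm,dy,t,j1,p in(('grasp',0,0,-36,25),('yaw',-162.5,0,25,25),('t60',-162.5,60,18,25),('t90',-162.5,90,12,25),('t120',-162.5,120,8,25),('t120b',-162.5,120,8,45)):
    a=np.radians(psi0+dy);R=np.c_[[np.cos(a),np.sin(a),0],[np.sin(a),-np.cos(a),0],[0,0,-1]]
    R=Ro.from_euler('x',t,degrees=True).as_matrix()@R
    print(psi0,nm,np.round(wrist(R,j1,p),0))
```

```text
mat [0.60280467 0.02671667 0.006     ]
start (np.float64(0.010201698635694778), np.float64(68.45317207095641), np.float64(-104.8161821499822)) true j6 -14.8
72.5 grasp [  0.  65. 108.]
72.5 yaw [   0.   65. -115.]
72.5 t60 [ 68.  63. -75.]
72.5 t90 [ 95.  79. -65.]
72.5 t120 [120.  96. -64.]
72.5 t120b [117. 106. -47.]
252.5 grasp [  0.  65. -71.]
252.5 yaw [ 0. 65. 65.]
252.5 t60 [ 68.  63. 105.]
252.5 t90 [ 95.  79. 115.]
252.5 t120 [120.  96. 116.]
252.5 t120b [117. 106. 133.]
```

>>> move_arm([
  {"grip": 1, "xyz": [-416, 131, 0], "angular": [0, 0, 2.12]},
  {"grip": 1, "xyz": [-416, 131, 0], "angular": [0, 0, 2.12]},
  {"grip": 1, "xyz": [-416, 131, 0], "angular": [0, 0, 2.12]},
  {"grip": 1, "xyz": [-416, 131, 0], "angular": [0, 0, 2.12]},
  {"grip": 1, "xyz": [-416, 131, 0], "angular": [0, 0, 2.12]},
  {"grip": 1, "xyz": [-416, 131, 0], "angular": [0, 0, 2.12]},
  {"grip": 1, "xyz": [-416, 131, 0], "angular": [0, 0, 2.12]},
  {"grip": 1, "xyz": [-416, 131, 0], "angular": [0, 0, 2.12]},
  {"grip": 1, "xyz": [-416, 131, 0], "angular": [0, 0, 2.12]},
  {"grip": 1, "xyz": [-416, 131, 0], "angular": [0, 0, 2.12]},
])

```text
time_s: 1.25
tcp_pos: [0.5257, -0.3779, 0.2467]
ee_rot: [[-0.36, 0.933, 0.001], [0.933, 0.36, 0.0], [0.0, 0.001, -1.0]]
wrist_force: [-0.6, 0.4, -0.7]
gripper_width: 1.0
gripper_force: 0.0
```

```bash
cat >> h.py <<'E'
from scipy.spatial.transform import Rotation as Ro
def delta(P,R):
    """tool-frame shift (mm) and rotvec from the present pose to P,R"""
    s=r.sense();A=np.array(s['ee_rot']);A=Ro.from_matrix(A).as_matrix();p=np.array(s['tcp_pos'])
    print('t',s['time_s'],'p',p.round(4),'j',np.round(s['joints'],0),'g',s['gripper_width'],s['gripper_force'],'F',np.round(s['wrist_force'],1))
    print('xyz',(A.T@(np.array(P)-p)*1e3).round(1),'ang',Ro.from_matrix(A.T@R).as_rotvec().round(3))
def down(psi,t=0):
    a=np.radians(psi);R=np.c_[[np.cos(a),np.sin(a),0],[np.sin(a),-np.cos(a),0],[0,0,-1]]
    return Ro.from_euler('x',t,degrees=True).as_matrix()@R
E
python3 -c "
from h import *
delta([.521,-.3805,.0994],down(72.5))"
```

```text
t 1.25 p [ 0.5257 -0.3779  0.2467] j [ -21.   24.    4.   -0.  -70. -137.] g 0.9997040946315457 0.0 F [-0.6  0.4 -0.7]
xyz [ -0.7  -5.4 147.3] ang [ 0.001 -0.     0.673]
```

Joint 1 has a 15 degree offset from azimuth, so joint 6 would end near its limit. I'm checking whether leaning the tool helps.

```bash
cat >> h.py <<'E'
def tool(pyaw,tip,lean):
    """tool orientation: pot x at pyaw, pot tipped forward by tip, tool z leaning towards the pot by lean (deg)"""
    return Ro.from_euler('Z',pyaw,degrees=True).as_matrix()@Ro.from_euler('y',tip-lean,degrees=True).as_matrix()@np.diag([1.,-1,-1])
def wrist(R,az,p):
    F=Ro.from_euler('ZY',[az,p],degrees=True).as_matrix()
    z=F.T@R[:,2]; b=np.degrees(np.arccos(z[0])); a4=np.degrees(np.arctan2(z[1],-z[2]))
    W=F@Ro.from_euler('XY',[a4,b],degrees=True).as_matrix()
    x=W.T@R[:,0]; j6=np.degrees(np.arctan2(x[1],x[2]))+75
    return a4,b,(j6+180)%360-180
E
python3 - <<'E'
from h import *
print(tool(0,0,0),tool(0,0,20)[:,2])
for L in(0,15,25,-15):
  print(L,[np.round(wrist(tool(y,t,L),az,p)).tolist() for y,t,az,p in((72.5,0,-36,20),(72.5,0,-36,30),(-90,0,25,25),(-90,60,18,25),(-90,90,12,25),(-90,120,8,25),(-110,120,5,25))])
E
```

```text
[[ 1.  0.  0.]
 [ 0. -1.  0.]
 [ 0.  0. -1.]] [ 0.34202014  0.         -0.93969262]
0 [[0.0, 70.0, -176.0], [0.0, 60.0, -176.0], [0.0, 65.0, -40.0], [68.0, 63.0, -0.0], [95.0, 79.0, 10.0], [120.0, 96.0, 11.0], [128.0, 83.0, 19.0]]
15 [[15.0, 75.0, -172.0], [16.0, 66.0, -169.0], [-14.0, 72.0, -45.0], [51.0, 60.0, -8.0], [81.0, 73.0, 7.0], [107.0, 89.0, 11.0], [115.0, 75.0, 17.0]]
25 [[24.0, 79.0, -170.0], [25.0, 70.0, -166.0], [-23.0, 77.0, -48.0], [39.0, 60.0, -14.0], [71.0, 70.0, 4.0], [98.0, 85.0, 11.0], [106.0, 70.0, 14.0]]
-15 [[-16.0, 66.0, 178.0], [-17.0, 56.0, 174.0], [16.0, 60.0, -33.0], [83.0, 68.0, 6.0], [109.0, 86.0, 12.0], [134.0, 102.0, 8.0], [140.0, 92.0, 20.0]]
```

```bash
cat >> h.py <<'E'
LEAN=20
def tcp(pot,pyaw,tip=0,s=.058,lean=None):
    """TCP pose for a given pot origin/yaw/tip while gripping s along the handle"""
    lean=LEAN if lean is None else lean
    B=Ro.from_euler('Z',pyaw,degrees=True).as_matrix()@Ro.from_euler('y',tip,degrees=True).as_matrix()
    g=np.array(pot)+B@np.array([-.057-.766*s,0,.058+.643*s]);R=tool(pyaw,tip,lean)
    return g-.006*R[:,2],R
E
python3 - <<'E'
from h import *
P,R=tcp([.5513,-.2857,0],72.5);print(P)
delta(P-.08*R[:,2],R);delta(P,R)
E
```

```text
[ 0.52018293 -0.38439075  0.10093216]
t 1.25 p [ 0.5257 -0.3779  0.2467] j [ -21.   24.    4.   -0.  -70. -137.] g 0.9997040946315457 0.0 F [-0.6  0.4 -0.7]
xyz [-25.5 -24.5  70.6] ang [-0.117  0.335  0.666]
t 1.25 p [ 0.5257 -0.3779  0.2467] j [ -21.   24.    4.   -0.  -70. -137.] g 0.9997040946315457 0.0 F [-0.6  0.4 -0.7]
xyz [ -4.1  -7.5 145.7] ang [-0.117  0.335  0.666]
```

>>> move_arm([
  {"grip": 1, "xyz": [-25, -24, 70], "angular": [-0.117, 0.335, 0.666]},
  {"grip": 1, "xyz": [-25, -24, 70], "angular": [-0.117, 0.335, 0.666]},
  {"grip": 1, "xyz": [-25, -24, 70], "angular": [-0.117, 0.335, 0.666]},
  {"grip": 1, "xyz": [-25, -24, 70], "angular": [-0.117, 0.335, 0.666]},
  {"grip": 1, "xyz": [-25, -24, 70], "angular": [-0.117, 0.335, 0.666]},
  {"grip": 1, "xyz": [-25, -24, 70], "angular": [-0.117, 0.335, 0.666]},
  {"grip": 1, "xyz": [-25, -24, 70], "angular": [-0.117, 0.335, 0.666]},
])

```text
time_s: 1.95
tcp_pos: [0.5077, -0.4134, 0.1773]
ee_rot: [[0.28, 0.955, 0.101], [0.898, -0.298, 0.325], [0.34, -0.0, -0.94]]
wrist_force: [0.4, 0.3, 0.4]
gripper_width: 1.0
gripper_force: 0.0
```

Run:
```python
from h import *
P,R=tcp([.5513,-.2857,0],72.5)
delta(P,R)
a=cap('top');b=cap('scene')
big=cv2.resize(b['img'][90:200,180:330],None,fx=5,fy=5,interpolation=cv2.INTER_CUBIC);cv2.imwrite('pics/g0.png',big[:,:,::-1])
```

```text
t 1.95 p [ 0.5077 -0.4134  0.1773] j [ -34.   32.   12.  -20.  -77. -158.] g 0.9997647571124749 0.0 F [0.4 0.3 0.4]
xyz [ 3.6  3.2 82.5] ang [-0.001  0.002  0.003]
```

View pics/g0.png

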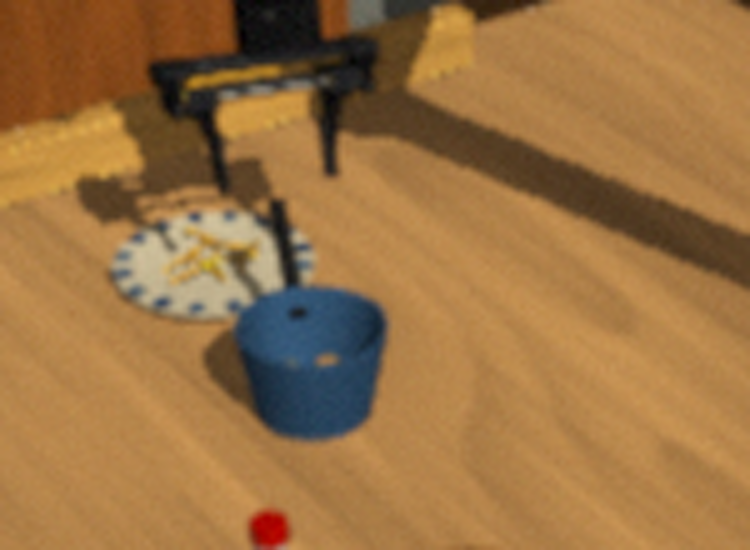

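The open fingers at crop (222,190) and (332,175) straddle the handle at (280,205). I'll descend along the tool axis and close.

>>> move_arm([
  {"grip": 1, "xyz": [2, 2, 40], "angular": [0, 0, 0]},
  {"grip": 1, "xyz": [4, 3, 65], "angular": [0, 0, 0]},
  {"grip": 1, "xyz": [4, 3, 82], "angular": [0, 0, 0]},
  {"grip": 0, "xyz": [4, 3, 82], "angular": [0, 0, 0]},
  {"grip": 0, "xyz": [4, 3, 82], "angular": [0, 0, 0]},
  {"grip": 0, "xyz": [4, 3, 82], "angular": [0, 0, 0]},
  {"grip": 0, "xyz": [4, 3, 82], "angular": [0, 0, 0]},
  {"grip": 0, "xyz": [4, 3, 82], "angular": [0, 0, 0]},
  {"grip": 0, "xyz": [4, 3, 82], "angular": [0, 0, 0]},
])

```text
time_s: 2.95
tcp_pos: [0.5205, -0.3839, 0.1024]
ee_rot: [[0.282, 0.954, 0.103], [0.897, -0.3, 0.325], [0.341, 0.001, -0.94]]
wrist_force: [-1.0, -0.1, 0.7]
gripper_width: 0.534
gripper_force: 0.0
```

>>> move_arm([
  {"grip": 0, "xyz": [0, 0, 0], "angular": [0, 0, 0]},
  {"grip": 0, "xyz": [0, 0, 0], "angular": [0, 0, 0]},
  {"grip": 0, "xyz": [0, 0, 0], "angular": [0, 0, 0]},
  {"grip": 0, "xyz": [0, 0, 0], "angular": [0, 0, 0]},
  {"grip": 0, "xyz": [0, 0, 0], "angular": [0, 0, 0]},
  {"grip": 0, "xyz": [0, 0, 0], "angular": [0, 0, 0]},
  {"grip": 0, "xyz": [0, 0, 0], "angular": [0, 0, 0]},
  {"grip": 0, "xyz": [0, 0, 0], "angular": [0, 0, 0]},
])

```text
time_s: 3.75
tcp_pos: [0.5206, -0.3838, 0.1018]
ee_rot: [[0.282, 0.954, 0.103], [0.897, -0.3, 0.325], [0.341, 0.0, -0.94]]
wrist_force: [0.5, -0.7, -0.3]
gripper_width: 0.155
gripper_force: 29.9
```

Width 0.155 (13.5 mm) at 30 N means the handle is gripped. I'll lift gently and look.

>>> move_arm([
  {"grip": 0, "xyz": [2, 0, -5], "angular": [0, 0, 0]},
  {"grip": 0, "xyz": [4, 0, -10], "angular": [0, 0, 0]},
  {"grip": 0, "xyz": [6, 0, -17], "angular": [0, 0, 0]},
  {"grip": 0, "xyz": [9, 0, -26], "angular": [0, 0, 0]},
  {"grip": 0, "xyz": [14, 0, -38], "angular": [0, 0, 0]},
  {"grip": 0, "xyz": [14, 0, -38], "angular": [0, 0, 0]},
])

```text
time_s: 4.35
tcp_pos: [0.5216, -0.3844, 0.1454]
ee_rot: [[0.28, 0.954, 0.106], [0.898, -0.299, 0.322], [0.339, 0.005, -0.941]]
wrist_force: [0.5, -0.4, -4.4]
gripper_width: 0.157
gripper_force: 30.0
```

Run:
```python
from h import *
s=r.sense();print(s['wrist_force'],s['moment'])
b=cap('scene')
big=cv2.resize(b['img'][90:200,180:330],None,fx=5,fy=5,interpolation=cv2.INTER_CUBIC);cv2.imwrite('pics/g1.png',big[:,:,::-1])
```

```text
[ 0.51824323 -0.44990901 -4.43970652] [-1.71828216  0.43673981 -0.0495579 ]
```

View pics/g1.png

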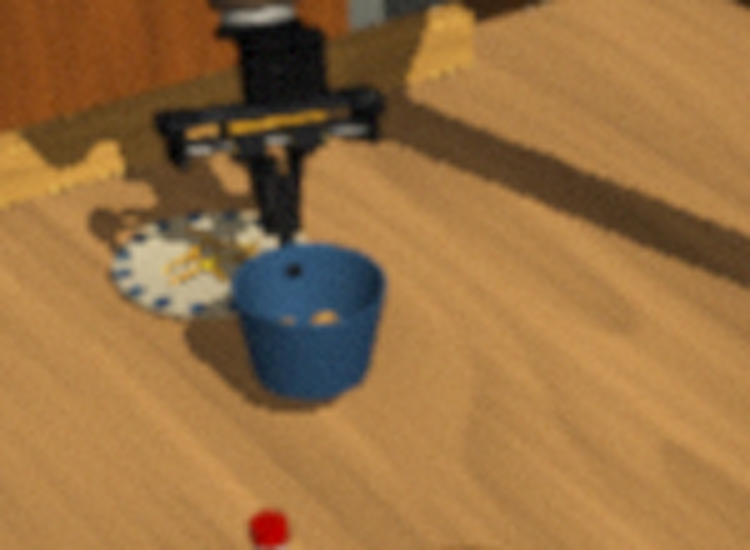

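The pot is held level and clear of the bench. Next I'm planning the carry: raise it and yaw it counter-clockwise over to the tray, printing rows to copy.

```bash
cat > plan.py <<'E'
from h import *
from scipy.interpolate import interp1d
# columns: pot x,y,z, yaw, tip
def rows(way,n):
    """way: list of (row index, x,y,z,yaw,tip); prints n rows relative to present pose"""
    w=np.array(way,float);f=interp1d(w[:,0],w[:,1:],axis=0)
    s=r.sense();A=Ro.from_matrix(np.array(s['ee_rot'])).as_matrix();p=np.array(s['tcp_pos'])
    print('t',s['time_s'],'j',np.round(s['joints'],0))
    for i in n:
        q=f(i);P,R=tcp(q[:3],q[3],q[4])
        print('{"grip":0,"xyz":%s,"angular":%s},'%((A.T@(P-p)*1e3).round(0).astype(int).tolist(),Ro.from_matrix(A.T@R).as_rotvec().round(2).tolist()))
C=[(0,.5523,-.2860,.044,72.5,0),(6,.53,-.26,.16,78,0),(16,.47,-.12,.20,125,0),(26,.46,.02,.20,180,0),(36,.50,.15,.20,230,0),(44,.556,.36,.13,270,0)]
E
python3 -c "
from plan import *
rows(C,range(2,17,1)[:10])"
```

```text
t 4.4 j [ -31.   33.    8.  -20.  -71. -158.]
{"grip":0,"xyz":[18, -6, -35],"angular":[0.01, 0.0, -0.03]},
{"grip":0,"xyz":[28, -9, -52],"angular":[0.02, 0.0, -0.04]},
{"grip":0,"xyz":[37, -12, -69],"angular":[0.02, 0.0, -0.06]},
{"grip":0,"xyz":[47, -15, -87],"angular":[0.03, 0.0, -0.07]},
{"grip":0,"xyz":[57, -19, -104],"angular":[0.04, 0.0, -0.09]},
{"grip":0,"xyz":[70, -20, -103],"angular":[0.06, 0.0, -0.17]},
{"grip":0,"xyz":[84, -22, -102],"angular":[0.09, 0.0, -0.24]},
{"grip":0,"xyz":[98, -23, -101],"angular":[0.12, 0.0, -0.32]},
{"grip":0,"xyz":[114, -25, -100],"angular":[0.15, 0.0, -0.4]},
{"grip":0,"xyz":[129, -28, -99],"angular":[0.18, 0.0, -0.47]},
```

>>> move_arm([
  {"grip": 0, "xyz": [15, -4, -28], "angular": [0.01, 0.0, -0.02]},
  {"grip": 0, "xyz": [28, -9, -52], "angular": [0.02, 0.0, -0.04]},
  {"grip": 0, "xyz": [37, -12, -69], "angular": [0.02, 0.0, -0.06]},
  {"grip": 0, "xyz": [47, -15, -87], "angular": [0.03, 0.0, -0.07]},
  {"grip": 0, "xyz": [57, -19, -102], "angular": [0.04, 0.0, -0.1]},
  {"grip": 0, "xyz": [70, -20, -103], "angular": [0.06, 0.0, -0.17]},
  {"grip": 0, "xyz": [84, -22, -102], "angular": [0.09, 0.0, -0.24]},
  {"grip": 0, "xyz": [98, -23, -101], "angular": [0.12, 0.0, -0.32]},
  {"grip": 0, "xyz": [114, -25, -100], "angular": [0.15, 0.0, -0.4]},
  {"grip": 0, "xyz": [129, -28, -99], "angular": [0.18, 0.0, -0.47]},
])

```text
time_s: 5.4
tcp_pos: [0.5201, -0.2908, 0.2792]
ee_rot: [[-0.185, 0.98, -0.077], [0.92, 0.2, 0.336], [0.344, -0.009, -0.939]]
wrist_force: [0.8, -0.1, -4.7]
gripper_width: 0.159
gripper_force: 30.0
```

```bash
python3 -c "
from plan import *
rows(C,range(12,22))"
```

```text
t 5.4 j [ -22.   25.   14.  -16.  -90. -145.]
{"grip":0,"xyz":[16, 6, 0],"angular":[0.02, -0.0, -0.08]},
{"grip":0,"xyz":[32, 11, 1],"angular":[0.05, -0.0, -0.16]},
{"grip":0,"xyz":[49, 16, 3],"angular":[0.08, -0.0, -0.23]},
{"grip":0,"xyz":[67, 21, 5],"angular":[0.1, -0.0, -0.31]},
{"grip":0,"xyz":[85, 26, 8],"angular":[0.13, -0.0, -0.39]},
{"grip":0,"xyz":[102, 37, 14],"angular":[0.17, -0.0, -0.48]},
{"grip":0,"xyz":[120, 47, 20],"angular":[0.2, -0.0, -0.57]},
{"grip":0,"xyz":[139, 57, 27],"angular":[0.23, -0.01, -0.66]},
{"grip":0,"xyz":[158, 66, 34],"angular":[0.26, -0.01, -0.75]},
{"grip":0,"xyz":[178, 74, 41],"angular":[0.3, -0.01, -0.84]},
```

>>> move_arm([
  {"grip": 0, "xyz": [16, 6, 0], "angular": [0.02, 0, -0.08]},
  {"grip": 0, "xyz": [32, 11, 1], "angular": [0.05, 0, -0.16]},
  {"grip": 0, "xyz": [49, 16, 3], "angular": [0.08, 0, -0.23]},
  {"grip": 0, "xyz": [67, 21, 5], "angular": [0.1, 0, -0.31]},
  {"grip": 0, "xyz": [85, 27, 8], "angular": [0.13, 0, -0.39]},
  {"grip": 0, "xyz": [102, 37, 14], "angular": [0.17, 0, -0.48]},
  {"grip": 0, "xyz": [120, 47, 20], "angular": [0.2, 0, -0.57]},
  {"grip": 0, "xyz": [139, 57, 27], "angular": [0.23, -0.01, -0.66]},
  {"grip": 0, "xyz": [158, 66, 34], "angular": [0.26, -0.01, -0.75]},
  {"grip": 0, "xyz": [178, 74, 41], "angular": [0.3, -0.01, -0.84]},
])

```text
time_s: 6.4
tcp_pos: [0.5572, -0.0981, 0.3011]
ee_rot: [[-0.836, 0.459, -0.302], [0.432, 0.889, 0.153], [0.338, -0.002, -0.941]]
wrist_force: [0.4, 0.4, -5.1]
gripper_width: 0.159
gripper_force: 30.0
```

```bash
python3 -c "
from plan import *
rows(C,range(22,32))"
```

```text
t 6.4 j [   1.   24.   12.   -9.  -96. -118.]
{"grip":0,"xyz":[8, 22, 3],"angular":[0.03, 0.0, -0.09]},
{"grip":0,"xyz":[16, 44, 6],"angular":[0.06, 0.0, -0.18]},
{"grip":0,"xyz":[25, 65, 9],"angular":[0.09, 0.0, -0.27]},
{"grip":0,"xyz":[35, 87, 13],"angular":[0.13, 0.0, -0.36]},
{"grip":0,"xyz":[46, 108, 16],"angular":[0.16, 0.0, -0.45]},
{"grip":0,"xyz":[52, 129, 19],"angular":[0.19, 0.0, -0.53]},
{"grip":0,"xyz":[59, 150, 21],"angular":[0.22, 0.0, -0.61]},
{"grip":0,"xyz":[67, 170, 24],"angular":[0.25, 0.0, -0.7]},
{"grip":0,"xyz":[75, 190, 27],"angular":[0.28, 0.0, -0.78]},
{"grip":0,"xyz":[84, 209, 30],"angular":[0.31, 0.0, -0.86]},
```

>>> move_arm([
  {"grip": 0, "xyz": [8, 22, 3], "angular": [0.03, 0, -0.09]},
  {"grip": 0, "xyz": [16, 44, 6], "angular": [0.06, 0, -0.18]},
  {"grip": 0, "xyz": [25, 65, 9], "angular": [0.09, 0, -0.27]},
  {"grip": 0, "xyz": [35, 87, 13], "angular": [0.13, 0, -0.36]},
  {"grip": 0, "xyz": [45, 108, 16], "angular": [0.16, 0, -0.45]},
  {"grip": 0, "xyz": [52, 129, 19], "angular": [0.19, 0, -0.53]},
  {"grip": 0, "xyz": [59, 150, 21], "angular": [0.22, 0, -0.61]},
  {"grip": 0, "xyz": [67, 170, 24], "angular": [0.25, 0, -0.7]},
  {"grip": 0, "xyz": [75, 190, 27], "angular": [0.28, 0, -0.78]},
  {"grip": 0, "xyz": [84, 209, 30], "angular": [0.31, 0, -0.86]},
])

```text
time_s: 7.4
tcp_pos: [0.5743, 0.1289, 0.3002]
ee_rot: [[-0.852, -0.424, -0.308], [-0.398, 0.906, -0.145], [0.34, -0.0, -0.94]]
wrist_force: [-1.1, -0.8, -4.1]
gripper_width: 0.157
gripper_force: 30.0
```

```bash
python3 -c "
from plan import *
C[-1]=(46,.556,.36,.15,270,0)
rows(C,range(32,42))"
```

```text
t 7.4 j [ 28.  27.  13.  -1. -96. -93.]
{"grip":0,"xyz":[-7, 19, -4],"angular":[0.03, 0.0, -0.08]},
{"grip":0,"xyz":[-15, 38, -6],"angular":[0.06, 0.0, -0.16]},
{"grip":0,"xyz":[-22, 57, -9],"angular":[0.09, 0.0, -0.25]},
{"grip":0,"xyz":[-28, 76, -11],"angular":[0.12, 0.0, -0.33]},
{"grip":0,"xyz":[-33, 94, -13],"angular":[0.15, 0.0, -0.41]},
{"grip":0,"xyz":[-45, 117, -12],"angular":[0.17, 0.0, -0.47]},
{"grip":0,"xyz":[-56, 140, -11],"angular":[0.2, 0.0, -0.54]},
{"grip":0,"xyz":[-67, 163, -9],"angular":[0.22, 0.0, -0.61]},
{"grip":0,"xyz":[-78, 185, -8],"angular":[0.24, 0.0, -0.67]},
{"grip":0,"xyz":[-88, 207, -6],"angular":[0.27, 0.0, -0.74]},
```

>>> move_arm([
  {"grip": 0, "xyz": [-7, 19, -4], "angular": [0.03, 0, -0.08]},
  {"grip": 0, "xyz": [-15, 38, -6], "angular": [0.06, 0, -0.16]},
  {"grip": 0, "xyz": [-22, 57, -9], "angular": [0.09, 0, -0.25]},
  {"grip": 0, "xyz": [-28, 76, -11], "angular": [0.12, 0, -0.33]},
  {"grip": 0, "xyz": [-34, 95, -13], "angular": [0.15, 0, -0.41]},
  {"grip": 0, "xyz": [-45, 117, -12], "angular": [0.17, 0, -0.47]},
  {"grip": 0, "xyz": [-56, 140, -11], "angular": [0.2, 0, -0.54]},
  {"grip": 0, "xyz": [-67, 163, -9], "angular": [0.22, 0, -0.61]},
  {"grip": 0, "xyz": [-78, 185, -8], "angular": [0.24, 0, -0.67]},
  {"grip": 0, "xyz": [-88, 207, -6], "angular": [0.27, 0, -0.74]},
])

```text
time_s: 8.4
tcp_pos: [0.5638, 0.3523, 0.2748]
ee_rot: [[-0.319, -0.941, -0.116], [-0.884, 0.34, -0.322], [0.342, -0.001, -0.94]]
wrist_force: [-0.7, 0.4, -5.7]
gripper_width: 0.154
gripper_force: 30.0
```

```bash
cat >> plan.py <<'E'
def at_lip(L,yaw,tip):
    B=Ro.from_euler('Z',yaw,degrees=True).as_matrix()@Ro.from_euler('y',tip,degrees=True).as_matrix()
    return np.array(L)-B@[.066,0,.085]
E
python3 -c "
from plan import *
C[-1]=(46,.556,.36,.15,270,0)
rows(C,range(42,47))
s=r.sense();A=np.array(s['ee_rot']);p=np.array(s['tcp_pos'])
c=cap('scene','s2.png')"
```

```text
t 8.4 j [ 49.  34.  19.   7. -93. -70.]
{"grip":0,"xyz":[-21, 9, -4],"angular":[0.02, 0.0, -0.06]},
{"grip":0,"xyz":[-43, 18, -6],"angular":[0.05, 0.0, -0.13]},
{"grip":0,"xyz":[-64, 27, -8],"angular":[0.07, 0.0, -0.19]},
{"grip":0,"xyz":[-84, 36, -10],"angular":[0.09, 0.0, -0.26]},
{"grip":0,"xyz":[-104, 45, -12],"angular":[0.12, 0.0, -0.33]},
```

View pics/s2.png

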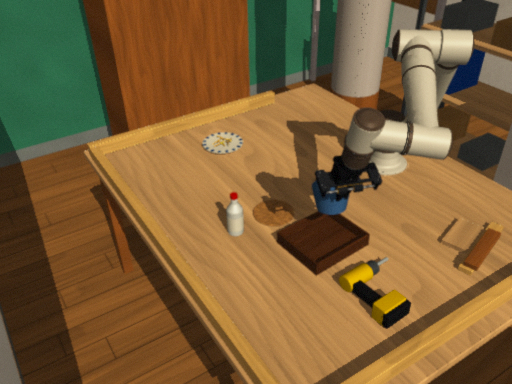

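The scene view shows the pot held level at (330,197), next to the tray (323,240). Nothing else has moved.

>>> move_arm([
  {"grip": 0, "xyz": [-21, 9, -4], "angular": [0.02, 0, -0.06]},
  {"grip": 0, "xyz": [-43, 18, -6], "angular": [0.05, 0, -0.13]},
  {"grip": 0, "xyz": [-64, 27, -8], "angular": [0.07, 0, -0.19]},
  {"grip": 0, "xyz": [-84, 36, -10], "angular": [0.09, 0, -0.26]},
  {"grip": 0, "xyz": [-104, 45, -12], "angular": [0.12, 0, -0.33]},
])

```text
time_s: 8.95
tcp_pos: [0.5561, 0.4629, 0.2498]
ee_rot: [[0.004, -1.0, 0.001], [-0.939, -0.004, -0.343], [0.343, 0.001, -0.939]]
wrist_force: [0.7, -0.6, -4.5]
gripper_width: 0.159
gripper_force: 30.0
```

```bash
cat >> plan.py <<'E'
Y=270
def tipway(tips):
    out=[]
    for i,t in enumerate(tips):
        z=np.interp(t,[0,45,95],[.235,.18,.105]);out.append((i,*at_lip([.556,.305,z],Y,t),Y,t))
    return out
E
python3 -c "
from plan import *
w=tipway(np.arange(0,125,6.));np.set_printoptions(suppress=True);rows(w,range(1,11))
for q in w[::4]:
    P,R=tcp(q[1:4],q[4],q[5]);print(np.round(q,3),P.round(3),np.round(wrist(R,np.degrees(np.arctan2(P[1],P[0])),25)))"
```

```text
t 8.95 j [ 57.  39.  24.  11. -91. -58.]
{"grip":0,"xyz":[-5, 0, -14],"angular":[-0.0, -0.11, 0.0]},
{"grip":0,"xyz":[3, 0, -22],"angular":[-0.0, -0.21, 0.0]},
{"grip":0,"xyz":[12, 0, -28],"angular":[-0.0, -0.31, 0.0]},
{"grip":0,"xyz":[22, 0, -34],"angular":[-0.0, -0.42, 0.0]},
{"grip":0,"xyz":[34, 0, -38],"angular":[0.0, -0.52, 0.0]},
{"grip":0,"xyz":[47, 0, -40],"angular":[0.0, -0.63, 0.0]},
{"grip":0,"xyz":[60, 0, -41],"angular":[0.0, -0.73, 0.0]},
{"grip":0,"xyz":[74, 0, -39],"angular":[0.0, -0.84, 0.0]},
{"grip":0,"xyz":[89, 0, -35],"angular":[0.0, -0.94, 0.0]},
{"grip":0,"xyz":[103, 1, -29],"angular":[0.0, -1.05, 0.0]},
[  0.      0.556   0.371   0.15  270.      0.   ] [0.556 0.474 0.251] [-15.  79. -60.]
[  4.      0.556   0.4     0.155 270.     24.   ] [0.556 0.453 0.289] [  3.  63. -53.]
[  8.      0.556   0.412   0.168 270.     48.   ] [0.556 0.407 0.312] [ 29.  51. -36.]
[ 12.      0.556   0.406   0.176 270.     72.   ] [0.556 0.342 0.306] [ 60.  51. -12.]
[ 16.      0.556   0.383   0.18  270.     96.   ] [0.556 0.271 0.272] [87. 61.  6.]
[ 20.      0.556   0.346   0.205 270.    120.   ] [0.556 0.206 0.244] [108.  76.  14.]
```

>>> move_arm([
  {"grip": 0, "xyz": [-4, 0, -10], "angular": [0, -0.1, 0]},
  {"grip": 0, "xyz": [3, 0, -20], "angular": [0, -0.21, 0]},
  {"grip": 0, "xyz": [12, 0, -28], "angular": [0, -0.31, 0]},
  {"grip": 0, "xyz": [22, 0, -34], "angular": [0, -0.42, 0]},
  {"grip": 0, "xyz": [34, 0, -38], "angular": [0, -0.52, 0]},
  {"grip": 0, "xyz": [47, 0, -40], "angular": [0, -0.63, 0]},
  {"grip": 0, "xyz": [60, 0, -41], "angular": [0, -0.73, 0]},
  {"grip": 0, "xyz": [74, 0, -39], "angular": [0, -0.84, 0]},
])

```text
time_s: 9.75
tcp_pos: [0.5553, 0.405, 0.3135]
ee_rot: [[0.003, -1.0, -0.002], [-0.882, -0.003, 0.472], [-0.472, 0.0, -0.882]]
wrist_force: [-0.1, -0.7, -5.2]
gripper_width: 0.161
gripper_force: 30.0
```

```bash
python3 -c "
from plan import *
s=r.sense();print(s['gripper_width'],s['wrist_force'],s['tcp_pos'])
w=tipway(np.r_[48:96:6.,96:131:4]);print([q[5] for q in w]);rows(w,range(1,11))"
```

```text
0.16103779484319827 [-0.06316924 -0.74490124 -5.19306501] [0.55532856 0.4050102  0.31345056]
[np.float64(48.0), np.float64(54.0), np.float64(60.0), np.float64(66.0), np.float64(72.0), np.float64(78.0), np.float64(84.0), np.float64(90.0), np.float64(96.0), np.float64(100.0), np.float64(104.0), np.float64(108.0), np.float64(112.0), np.float64(116.0), np.float64(120.0), np.float64(124.0), np.float64(128.0)]
t 9.75 j [ 40.  20.  11. -24. -64. -32.]
{"grip":0,"xyz":[12, -1, -6],"angular":[0.0, -0.1, 0.0]},
{"grip":0,"xyz":[26, -1, -13],"angular":[0.0, -0.21, 0.0]},
{"grip":0,"xyz":[42, -1, -18],"angular":[0.0, -0.31, 0.0]},
{"grip":0,"xyz":[59, 0, -23],"angular":[0.0, -0.42, 0.0]},
{"grip":0,"xyz":[77, 0, -26],"angular":[0.0, -0.52, 0.0]},
{"grip":0,"xyz":[97, 0, -27],"angular":[0.0, -0.63, 0.0]},
{"grip":0,"xyz":[117, 0, -27],"angular":[0.0, -0.73, 0.0]},
{"grip":0,"xyz":[137, 0, -26],"angular":[0.0, -0.83, 0.0]},
{"grip":0,"xyz":[149, 0, -29],"angular":[0.0, -0.9, 0.0]},
{"grip":0,"xyz":[161, 0, -32],"angular":[0.0, -0.97, 0.0]},
```

>>> move_arm([
  {"grip": 0, "xyz": [12, 0, -6], "angular": [0, -0.1, 0]},
  {"grip": 0, "xyz": [26, 0, -13], "angular": [0, -0.21, 0]},
  {"grip": 0, "xyz": [42, 0, -18], "angular": [0, -0.31, 0]},
  {"grip": 0, "xyz": [59, 0, -23], "angular": [0, -0.42, 0]},
  {"grip": 0, "xyz": [77, 0, -26], "angular": [0, -0.52, 0]},
  {"grip": 0, "xyz": [97, 0, -27], "angular": [0, -0.63, 0]},
  {"grip": 0, "xyz": [117, 0, -27], "angular": [0, -0.73, 0]},
  {"grip": 0, "xyz": [137, 0, -26], "angular": [0, -0.83, 0]},
  {"grip": 0, "xyz": [149, 0, -29], "angular": [0, -0.9, 0]},
  {"grip": 0, "xyz": [161, 0, -32], "angular": [0, -0.97, 0]},
])

```text
time_s: 10.75
tcp_pos: [0.5573, 0.2467, 0.2649]
ee_rot: [[0.001, -1.0, -0.001], [-0.112, -0.001, 0.994], [-0.994, -0.001, -0.112]]
wrist_force: [-0.0, 0.1, -4.0]
gripper_width: 0.157
gripper_force: 30.0
```

```bash
python3 -c "
from plan import *
s=r.sense();print(s['gripper_width'],s['wrist_force'],s['tcp_pos'])
w=tipway(np.r_[104:131:4]);print([q[5] for q in w]);rows(w,range(1,6))"
```

```text
0.15671183575983988 [-0.03276163  0.09420399 -3.96314442] [0.55727166 0.24669002 0.26492422]
[np.int64(104), np.int64(108), np.int64(112), np.int64(116), np.int64(120), np.int64(124), np.int64(128)]
t 10.75 j [ -2.  30.  -2. -84. -88.  31.]
{"grip":0,"xyz":[5, 1, -9],"angular":[0.0, -0.08, 0.0]},
{"grip":0,"xyz":[11, 1, -19],"angular":[0.0, -0.15, 0.0]},
{"grip":0,"xyz":[18, 1, -28],"angular":[0.0, -0.22, 0.0]},
{"grip":0,"xyz":[25, 1, -38],"angular":[0.0, -0.29, 0.0]},
{"grip":0,"xyz":[34, 1, -46],"angular":[0.0, -0.36, 0.0]},
```

>>> move_arm([
  {"grip": 0, "xyz": [5, 0, -9], "angular": [0, -0.08, 0]},
  {"grip": 0, "xyz": [11, 0, -19], "angular": [0, -0.15, 0]},
  {"grip": 0, "xyz": [18, 0, -28], "angular": [0, -0.22, 0]},
  {"grip": 0, "xyz": [25, 0, -38], "angular": [0, -0.29, 0]},
  {"grip": 0, "xyz": [34, 0, -46], "angular": [0, -0.36, 0]},
  {"grip": 0, "xyz": [34, 0, -46], "angular": [0, -0.36, 0]},
  {"grip": 0, "xyz": [34, 0, -46], "angular": [0, -0.36, 0]},
  {"grip": 0, "xyz": [34, 0, -46], "angular": [0, -0.36, 0]},
])

```text
time_s: 11.55
tcp_pos: [0.5575, 0.1993, 0.2385]
ee_rot: [[0.004, -1.0, -0.004], [0.243, -0.003, 0.97], [-0.97, -0.004, 0.243]]
wrist_force: [0.4, -0.2, -2.6]
gripper_width: 0.155
gripper_force: 30.0
```

```bash
python3 -c "
from plan import *
s=r.sense();print(s['gripper_width'],s['wrist_force'],s['tcp_pos'],s['joints'])
a=cap('top');b=cap('scene')
f=lambda c,y,x:cv2.resize(c['img'][y:y+120,x:x+160],(640,480),interpolation=cv2.INTER_CUBIC)[:, :400 if 0 else 640]
o=np.hstack([cv2.resize(f(a,155,110),(400,300)),cv2.resize(f(b,165,240),(400,300))]);cv2.imwrite('pics/t3.png',o[:,:,::-1])"
```

```text
0.1551003725574643 [ 0.41608774 -0.2009324  -2.61351952] [0.55750509 0.19933095 0.2385405 ] [  -8.63911507   41.92105079   -3.02826818  -93.9679823  -106.11486722
   43.55533294]
```

View pics/t3.png

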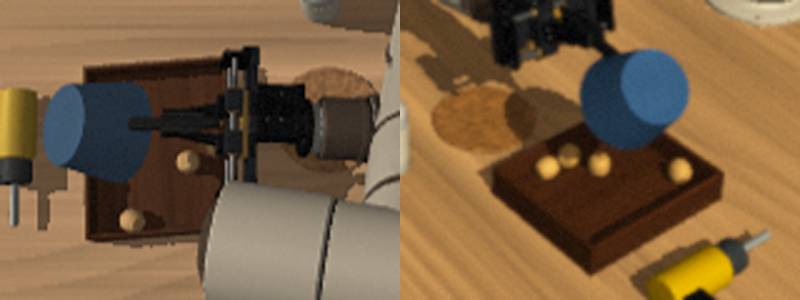

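All four feet lie in the tray (scene half: (547,168), (569,155), (598,164), (680,170)), and the empty pot is still held. Now I'll un-tip it and carry it to the mat.

```bash
cat >> plan.py <<'E'
D=[(0,.556,.341,.208,270,124),(10,.56,.30,.25,272,65),(21,.59,.14,.19,285,0),(28,.603,.027,.08,290,0)]
E
python3 -c "
from plan import *
rows(D,range(1,11))
for q in D:
    P,R=tcp(q[1:4],q[4],q[5]);print(P.round(3),np.round(wrist(R,np.degrees(np.arctan2(P[1],P[0])),25)))"
```

```text
t 11.65 j [  -9.   42.   -3.  -94. -106.   44.]
{"grip":0,"xyz":[-17, 0, 4],"angular":[0.0, 0.1, 0.0]},
{"grip":0,"xyz":[-34, -1, 9],"angular":[-0.0, 0.21, 0.01]},
{"grip":0,"xyz":[-50, -2, 16],"angular":[-0.01, 0.31, 0.01]},
{"grip":0,"xyz":[-66, -2, 24],"angular":[-0.01, 0.41, 0.01]},
{"grip":0,"xyz":[-80, -3, 33],"angular":[-0.01, 0.52, 0.0]},
{"grip":0,"xyz":[-93, -4, 42],"angular":[-0.02, 0.62, 0.0]},
{"grip":0,"xyz":[-104, -4, 53],"angular":[-0.02, 0.72, 0.0]},
{"grip":0,"xyz":[-114, -5, 64],"angular":[-0.03, 0.83, 0.0]},
{"grip":0,"xyz":[-123, -5, 75],"angular":[-0.03, 0.93, -0.0]},
{"grip":0,"xyz":[-130, -5, 87],"angular":[-0.03, 1.03, -0.0]},
[0.556 0.199 0.237] [111.  79.  15.]
[0.562 0.252 0.386] [ 51.  57. -11.]
[0.563 0.24  0.291] [-21.  69. -31.]
[0.568 0.124 0.181] [-22.  64. -17.]
```

>>> move_arm([
  {"grip": 0, "xyz": [-17, 0, 4], "angular": [0, 0.1, 0]},
  {"grip": 0, "xyz": [-34, -1, 9], "angular": [0, 0.21, 0.01]},
  {"grip": 0, "xyz": [-50, -2, 16], "angular": [-0.01, 0.31, 0.01]},
  {"grip": 0, "xyz": [-66, -2, 24], "angular": [-0.01, 0.41, 0.01]},
  {"grip": 0, "xyz": [-80, -3, 33], "angular": [-0.01, 0.52, 0]},
  {"grip": 0, "xyz": [-93, -4, 42], "angular": [-0.02, 0.62, 0]},
  {"grip": 0, "xyz": [-104, -4, 53], "angular": [-0.02, 0.72, 0]},
  {"grip": 0, "xyz": [-114, -5, 64], "angular": [-0.03, 0.83, 0]},
  {"grip": 0, "xyz": [-123, -5, 75], "angular": [-0.03, 0.93, 0]},
  {"grip": 0, "xyz": [-130, -5, 87], "angular": [-0.03, 1.03, 0]},
])

```text
time_s: 12.65
tcp_pos: [0.5598, 0.2518, 0.3874]
ee_rot: [[0.019, -0.999, -0.026], [-0.707, -0.032, 0.707], [-0.707, 0.005, -0.707]]
wrist_force: [-0.3, 0.7, -4.1]
gripper_width: 0.158
gripper_force: 30.0
```

```bash
python3 -c "
from plan import *
rows(D,range(11,21))"
```

```text
t 12.65 j [ 17.  14.  13. -44. -79. -10.]
{"grip":0,"xyz":[2, -5, 2],"angular":[-0.01, 0.1, -0.02]},
{"grip":0,"xyz":[3, -7, 4],"angular":[-0.02, 0.21, -0.04]},
{"grip":0,"xyz":[6, -9, 7],"angular":[-0.03, 0.31, -0.06]},
{"grip":0,"xyz":[10, -10, 11],"angular":[-0.04, 0.41, -0.07]},
{"grip":0,"xyz":[15, -10, 16],"angular":[-0.05, 0.52, -0.1]},
{"grip":0,"xyz":[22, -10, 22],"angular":[-0.05, 0.62, -0.12]},
{"grip":0,"xyz":[30, -10, 29],"angular":[-0.06, 0.72, -0.14]},
{"grip":0,"xyz":[39, -9, 36],"angular":[-0.06, 0.82, -0.16]},
{"grip":0,"xyz":[50, -7, 44],"angular":[-0.06, 0.93, -0.19]},
{"grip":0,"xyz":[63, -6, 52],"angular":[-0.05, 1.03, -0.21]},
```

>>> move_arm([
  {"grip": 0, "xyz": [2, -4, 2], "angular": [-0.01, 0.1, -0.02]},
  {"grip": 0, "xyz": [3, -7, 4], "angular": [-0.02, 0.21, -0.04]},
  {"grip": 0, "xyz": [6, -9, 7], "angular": [-0.03, 0.31, -0.06]},
  {"grip": 0, "xyz": [10, -10, 11], "angular": [-0.04, 0.41, -0.07]},
  {"grip": 0, "xyz": [15, -10, 16], "angular": [-0.05, 0.52, -0.1]},
  {"grip": 0, "xyz": [22, -10, 22], "angular": [-0.05, 0.62, -0.12]},
  {"grip": 0, "xyz": [30, -10, 29], "angular": [-0.06, 0.72, -0.14]},
  {"grip": 0, "xyz": [39, -9, 36], "angular": [-0.06, 0.82, -0.16]},
  {"grip": 0, "xyz": [50, -7, 44], "angular": [-0.06, 0.93, -0.19]},
  {"grip": 0, "xyz": [63, -6, 52], "angular": [-0.05, 1.03, -0.21]},
])

```text
time_s: 13.65
tcp_pos: [0.5657, 0.2447, 0.3038]
ee_rot: [[0.227, -0.972, 0.058], [-0.943, -0.235, -0.236], [0.243, -0.001, -0.97]]
wrist_force: [0.9, -0.5, -3.9]
gripper_width: 0.155
gripper_force: 30.0
```

```bash
python3 -c "
from plan import *
rows(D,range(21,29))"
```

```text
t 13.65 j [ 44.  21.   1.  12. -78. -34.]
{"grip":0,"xyz":[1, 4, 13],"angular":[0.01, 0.1, -0.02]},
{"grip":0,"xyz":[13, 7, 33],"angular":[0.01, 0.1, -0.04]},
{"grip":0,"xyz":[25, 10, 52],"angular":[0.01, 0.1, -0.05]},
{"grip":0,"xyz":[36, 13, 71],"angular":[0.02, 0.1, -0.06]},
{"grip":0,"xyz":[48, 17, 90],"angular":[0.02, 0.1, -0.07]},
{"grip":0,"xyz":[60, 20, 109],"angular":[0.02, 0.1, -0.08]},
{"grip":0,"xyz":[72, 23, 129],"angular":[0.03, 0.1, -0.1]},
{"grip":0,"xyz":[84, 27, 148],"angular":[0.03, 0.1, -0.11]},
```

>>> move_arm([
  {"grip": 0, "xyz": [1, 4, 13], "angular": [0.01, 0.1, -0.02]},
  {"grip": 0, "xyz": [13, 7, 33], "angular": [0.01, 0.1, -0.04]},
  {"grip": 0, "xyz": [25, 10, 52], "angular": [0.01, 0.1, -0.05]},
  {"grip": 0, "xyz": [36, 13, 71], "angular": [0.02, 0.1, -0.06]},
  {"grip": 0, "xyz": [48, 17, 90], "angular": [0.02, 0.1, -0.07]},
  {"grip": 0, "xyz": [60, 20, 109], "angular": [0.02, 0.1, -0.08]},
  {"grip": 0, "xyz": [72, 23, 129], "angular": [0.03, 0.1, -0.1]},
  {"grip": 0, "xyz": [84, 27, 148], "angular": [0.03, 0.1, -0.11]},
  {"grip": 0, "xyz": [84, 27, 148], "angular": [0.03, 0.1, -0.11]},
])

```text
time_s: 14.55
tcp_pos: [0.5653, 0.1207, 0.1782]
ee_rot: [[0.32, -0.941, 0.106], [-0.885, -0.338, -0.32], [0.337, 0.008, -0.941]]
wrist_force: [-1.1, -0.8, -4.7]
gripper_width: 0.158
gripper_force: 30.0
```

```bash
python3 -c "
from plan import *
P,R=tcp([.603,.027,.08],290);delta(P,R)
a=cap('top');b=cap('scene')
f=lambda c,y,x:cv2.resize(c['img'][y:y+90,x:x+120],(400,300),interpolation=cv2.INTER_CUBIC)
cv2.imwrite('pics/m4.png',np.hstack([f(a,155,180),f(b,140,215)])[:,:,::-1])
z=np.array([.603,.027,.08])
t=np.linspace(0,2*np.pi,9)[:-1]
rim=z+np.c_[.066*np.cos(t),.066*np.sin(t),0*t+.085]
print('pred rim centre px top',proj(a,z+[0,0,.085]),'scene',proj(b,z+[0,0,.085]),proj(b,z))
for c in(a,b):
    h=cv2.cvtColor(c['img'],cv2.COLOR_RGB2HSV);m=((h[...,0]>95)&(h[...,0]<125)&(h[...,1]>110)).astype(np.uint8)
    k=max(cv2.findContours(m,0,2)[0],key=cv2.contourArea);print('blue',cv2.boundingRect(k))
    q=proj(c,rim);print('pred',q.min(0),q.max(0))"
```

```text
t 14.55 p [0.5653 0.1207 0.1782] j [ 36.  21. -22.  23. -55. -31.] g 0.15783898593237167 29.999398074578494 F [-1.1 -0.8 -4.7]
xyz [-1.5 -3.3 -3.4] ang [ 0.01   0.005 -0.002]
pred rim centre px top [[240.32861143 193.9752251 ]] scene [[274.39910986 176.8187255 ]] [[274.32807963 195.51872133]]
blue (223, 179, 38, 37)
pred [220.17177132 174.46704597] [260.49672836 213.96649208]
blue (436, 46, 49, 48)
pred [256.81195735 167.16354479] [292.2132403  187.03434744]
```

View pics/m4.png

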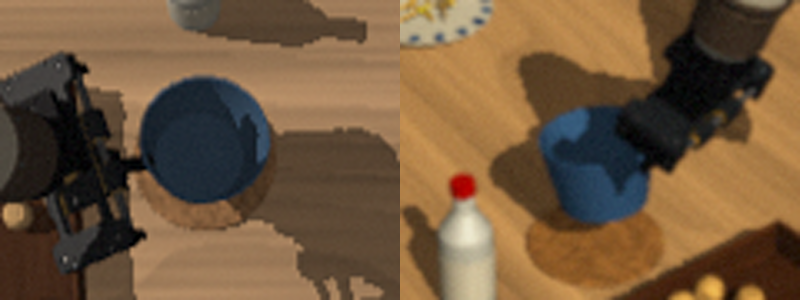

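The top half shows the pot empty and about level above the mat, with its rim centred near (242,197), roughly 1 cm short in x. I'll correct that and lower it slowly.

>>> move_arm([
  {"grip": 0, "xyz": [-6, -4, 14], "angular": [0, 0, 0]},
  {"grip": 0, "xyz": [-12, -8, 28], "angular": [0.01, 0, 0]},
  {"grip": 0, "xyz": [-17, -11, 42], "angular": [0.01, 0, 0]},
  {"grip": 0, "xyz": [-20, -11, 52], "angular": [0.01, 0, 0]},
  {"grip": 0, "xyz": [-22, -11, 57], "angular": [0.01, 0, 0]},
  {"grip": 0, "xyz": [-23, -11, 60], "angular": [0.01, 0, 0]},
  {"grip": 0, "xyz": [-24, -11, 62], "angular": [0.01, 0, 0]},
  {"grip": 0, "xyz": [-24, -11, 62], "angular": [0.01, 0, 0]},
])

```text
time_s: 15.45
tcp_pos: [0.5802, 0.1304, 0.1158]
ee_rot: [[0.324, -0.937, 0.129], [-0.884, -0.348, -0.313], [0.338, -0.012, -0.941]]
wrist_force: [-1.8, 5.1, 6.3]
gripper_width: 0.161
gripper_force: 30.0
```

Contact came 8 mm early, so the pot is tilted nose-down by about 3 degrees. I'll level it and continue down.

>>> move_arm([
  {"grip": 0, "xyz": [0, 0, 0], "angular": [0, 0.02, 0]},
  {"grip": 0, "xyz": [0, 0, 1], "angular": [0, 0.04, 0]},
  {"grip": 0, "xyz": [-1, 0, 2], "angular": [0, 0.05, 0]},
  {"grip": 0, "xyz": [-1, 0, 3], "angular": [0, 0.05, 0]},
  {"grip": 0, "xyz": [-1, 0, 3], "angular": [0, 0.05, 0]},
])

```text
time_s: 15.95
tcp_pos: [0.5784, 0.1285, 0.1098]
ee_rot: [[0.317, -0.938, 0.139], [-0.867, -0.346, -0.359], [0.385, -0.006, -0.923]]
wrist_force: [0.3, 0.2, -4.3]
gripper_width: 0.158
gripper_force: 30.0
```

```bash
python3 -c "
from plan import *
s=r.sense();print(s['wrist_force'],s['moment'],s['tcp_pos'])
a=cap('top');b=cap('scene')
f=lambda c,y,x:cv2.resize(c['img'][y:y+60,x:x+80],(400,300),interpolation=cv2.INTER_CUBIC)
cv2.imwrite('pics/m5.png',np.hstack([f(a,170,205),f(b,160,235)])[:,:,::-1])
h=cv2.cvtColor(a['img'],cv2.COLOR_RGB2HSV);m=((h[...,0]>95)&(h[...,0]<125)&(h[...,1]>110)).astype(np.uint8);m[:,:215]=0;m[:,275:]=0
k=max(cv2.findContours(m,0,2)[0],key=cv2.contourArea);x,y,w,hh=cv2.boundingRect(k);print(x,y,w,hh,onz(a,(x+w/2-.5,y+hh/2-.5),.092))"
```

```text
[ 0.33055384  0.20905787 -4.28125557] [1.48128615 0.65234503 0.0587874 ] [0.57838553 0.12846617 0.10975887]
222 178 35 36 [0.61283529 0.03433843 0.092     ]
```

View pics/m5.png

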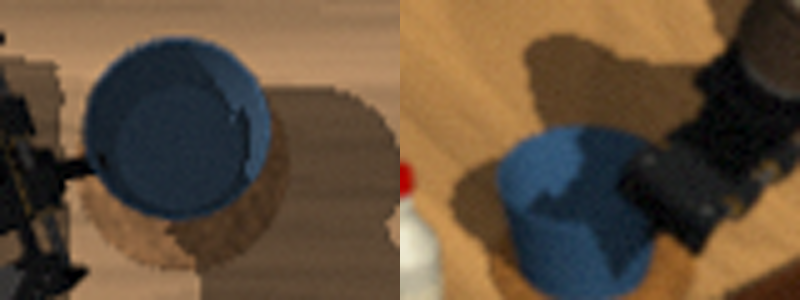

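The rim is centred at (0.613,0.034), about 12 mm off the mat centre, and the pot is level and barely suspended. I'll nudge it in and lower the last few millimetres.

>>> move_arm([
  {"grip": 0, "xyz": [1, 4, 0], "angular": [0, 0, 0]},
  {"grip": 0, "xyz": [3, 9, 1], "angular": [0, 0, 0]},
  {"grip": 0, "xyz": [2, 9, 2], "angular": [0, 0, 0]},
  {"grip": 0, "xyz": [2, 9, 3], "angular": [0, 0, 0]},
  {"grip": 0, "xyz": [2, 9, 3], "angular": [0, 0, 0]},
])

```text
time_s: 16.55
tcp_pos: [0.5713, 0.1225, 0.1089]
ee_rot: [[0.316, -0.938, 0.14], [-0.866, -0.346, -0.36], [0.386, -0.007, -0.922]]
wrist_force: [-1.9, -0.5, -1.2]
gripper_width: 0.157
gripper_force: 30.0
```

>>> move_arm([
  {"grip": 0, "xyz": [0, 0, 1], "angular": [0, 0, 0]},
  {"grip": 0, "xyz": [-1, 0, 2], "angular": [0, 0, 0]},
  {"grip": 0, "xyz": [-1, 0, 2], "angular": [0, 0, 0]},
])

```text
time_s: 16.85
tcp_pos: [0.5718, 0.1228, 0.1081]
ee_rot: [[0.316, -0.938, 0.141], [-0.866, -0.346, -0.361], [0.388, -0.008, -0.922]]
wrist_force: [-2.8, 0.5, 7.0]
gripper_width: 0.16
gripper_force: 30.1
```

```bash
python3 -c "
from h import *
s=r.sense();print(s['wrist_force'],s['moment'])
A=np.array(s['ee_rot']);print('moment in tool',A.T@np.array(s['moment']))"
```

```text
[-2.83382326  0.47034807  6.98305789] [-0.37549076  1.46470563 -0.63327548]
moment in tool [-1.63244416e+00 -1.50057417e-01  1.59865058e-03]
```

Firm contact at the expected height. Releasing.

>>> move_arm([
  {"grip": 0.25, "xyz": [0, 0, 0], "angular": [0, 0, 0]},
  {"grip": 0.4, "xyz": [0, 0, 0], "angular": [0, 0, 0]},
  {"grip": 0.6, "xyz": [0, 0, 0], "angular": [0, 0, 0]},
  {"grip": 0.8, "xyz": [0, 0, 0], "angular": [0, 0, 0]},
  {"grip": 0.8, "xyz": [0, 0, 0], "angular": [0, 0, 0]},
  {"grip": 0.8, "xyz": [0, 0, 0], "angular": [0, 0, 0]},
  {"grip": 0.8, "xyz": [0, 0, 0], "angular": [0, 0, 0]},
  {"grip": 0.8, "xyz": [0, 0, 0], "angular": [0, 0, 0]},
])

```text
time_s: 17.65
tcp_pos: [0.5715, 0.1232, 0.1063]
ee_rot: [[0.317, -0.938, 0.14], [-0.867, -0.346, -0.359], [0.385, -0.008, -0.923]]
wrist_force: [0.3, -0.8, 0.4]
gripper_width: 0.768
gripper_force: 0.0
```

>>> move_arm([
  {"grip": 0.8, "xyz": [0, 0, -8], "angular": [0, 0, 0]},
  {"grip": 0.8, "xyz": [0, 0, -20], "angular": [0, 0, 0]},
  {"grip": 0.8, "xyz": [0, 0, -40], "angular": [0, 0, 0]},
  {"grip": 0.8, "xyz": [0, 0, -65], "angular": [0, 0, 0]},
  {"grip": 0.8, "xyz": [0, 0, -90], "angular": [0, 0, 0]},
  {"grip": 0.8, "xyz": [20, 0, -130], "angular": [0, 0, 0]},
  {"grip": 0.8, "xyz": [20, 0, -130], "angular": [0, 0, 0]},
  {"grip": 0.8, "xyz": [20, 0, -130], "angular": [0, 0, 0]},
])

```text
time_s: 18.45
tcp_pos: [0.5597, 0.1532, 0.236]
ee_rot: [[0.316, -0.938, 0.143], [-0.868, -0.347, -0.356], [0.383, -0.012, -0.924]]
wrist_force: [0.4, -0.4, -0.2]
gripper_width: 0.798
gripper_force: 0.0
```

```bash
python3 -c "
from plan import *
a=cap('top');b=cap('scene')
f=lambda c,y,x:cv2.resize(c['img'][y:y+120,x:x+160],(400,300),interpolation=cv2.INTER_CUBIC)
cv2.imwrite('pics/m6.png',np.hstack([f(a,140,130),f(b,160,220)])[:,:,::-1])
h=cv2.cvtColor(a['img'],cv2.COLOR_RGB2HSV);m=((h[...,0]>95)&(h[...,0]<125)&(h[...,1]>110)).astype(np.uint8);m[:,:215]=0;m[:,275:]=0
k=max(cv2.findContours(m,0,2)[0],key=cv2.contourArea);x,y,w,hh=cv2.boundingRect(k);print(x,y,w,hh,onz(a,(x+w/2-.5,y+hh/2-.5),.091));s=r.sense();print(s['tcp_pos'],s['time_s'])"
```

```text
224 180 36 35 [0.6076708  0.02568388 0.091     ]
[0.55894513 0.15231729 0.23368868] 18.55
```

View pics/m6.png

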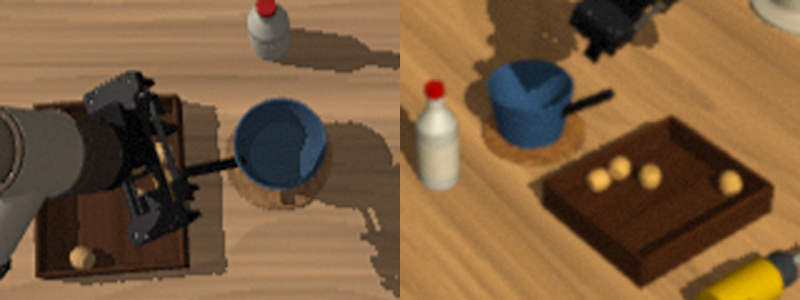

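The pot stands upright on the mat, its rim centre about 5 mm from the mat centre. The four feet are in the tray (scene half: (598,180), (620,168), (650,177), (729,183)) and the gripper is clear, so I'm handing in.

```bash
python3 -c "
from station import r
print(r.finish_job())"
```

```text
the job is handed in; nothing more can be done
None
```

The job is handed in: in the last pictures all four feet lie in the tray and the empty pot stands upright and released on the cork mat, about 5 mm off centre, with no contact with the driver, glue bottle or plate seen; no verdict was returned.

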